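# Lift a computer board into the inspection camera's view

## Task

Take the single-board computer by its tall finned heat sink and set it down square in the nest of the inspection stage, flat on its four feet between the corner lips (its ports may face either end), and let go of it. Then swing the stage's cam lever up until its arm stands straight upright, where the cam lifts the nest highest in front of the side-on camera, and finish while still holding the lever there by its grip: do not let go, because it springs back. Lower the board in rather than drop it, and leave the other things on the table alone.

Things in the scene. Friction and masses are not known exactly. Their poses are not given: they have to be found in the camera images.
- board_grip (a point): Where to grasp the loose computer board (about 0.12 kg): centre of its heat sink, 31 mm above the soles of its feet. Heat sink: finned aluminium block 36 x 36 mm in the board's middle, from 8 to 42 mm above the soles; pinch it across y (36 mm), finger tips above the green board, whose top is 23 mm below this point. z up
- board: The same board; origin: middle, at the soles. Green board 85 (x) x 56 mm (y), top 8 mm above the soles, on four 5 mm feet. Steel ports at the +x end, from x = 27 mm, to 23 mm above the soles, overhanging that end by 1.5 mm; black pin header at the -x end, outward of x = -35 mm, to 21 mm above the soles
- nest (a point): Centre of the nest floor on the stage's moving plate (115 x 84 mm); the board's feet stand on it, its grasp point then 31 mm above. Corner lips 9 mm tall, 5 mm thick leave a pocket 93 (x) by 64 mm (y), 4 mm wider than the board on each side. The plate only slides up and down: floor at 82 mm + 20 mm x sin(lever angle) above the table. z up
- fixture: The inspection stage, fixed to the table; origin: on the table under the nest centre. Its x axis (within 0.25 rad of the world's) points away from the robot, to the camera on a post: lens from x = 73 mm, post to x = 126 mm, 44 mm wide, top 148 mm above the table. Base 250 x 150 mm. Nest and lever pivot have the same axes
- lever_pivot (a point): Point on the cam lever's pivot axis, at the lever arm: 50 mm above the table, 70 mm to the stage's -y side of the nest centre. The axis is level, along the stage's y
- lever_grip (a point): Middle of the lever's black round grip: a bar 14 mm thick, 62 mm long, parallel to the pivot axis, sticking out to the stage's -y side from the end of the flat steel arm. 110 mm from the pivot axis, 36 mm further to -y than lever_pivot; 30 mm free on each side. Pinch it from above, fingers closing along the stage's x; it turns in the fingers as the lever swings
- cam_lever (a joint): Lever angle, rad. 0: arm level, pointing to the stage's -x (to the robot); grows as it swings up; 1.571: upright = highest lift; beyond, it leans away from the robot and the nest sinks. Stops at 0 and 2.3. Starts between about 0.15 and 0.6, where friction keeps it; takes 4 to 8 N at the grip; let go near the top it springs back
- small_board: bystander: small bare green circuit board, 65 x 30 x 11 mm, lying flat, no heat sink; origin: centre of its underside
- case_half: bystander: empty open blue plastic case half, 96 x 66 x 22 mm; origin: centre of its underside
- screwdriver: bystander: screwdriver 160 mm long lying on the table; origin under its middle
- mug: bystander: white mug, radius 38 mm, 85 mm tall; origin: centre of its underside
- tin: bystander: small round metal tin, radius 27 mm, 34 mm tall; origin: centre of its underside
There are look-alikes about, which are no part of the job. What is shaped like the board but purple or yellow is not meant.

How it is judged:
On the way:
1. the board stands in the nest on its feet and has been let go, the lever not yet upright (horizontal distance between board_grip and nest below 0.008 m and z of board_grip in the frame of nest between 0.028 and 0.034 m and angle between the x axis of board_grip and the x axis of nest, either way round below 0.15 rad and angle between board_grip's own z axis and vertical below 0.06 rad and contact force between the fingers and board below 0.1 N and value of joint cam_lever below 1.3 rad), for 0.2 s.
At the end, for the whole second after the job is handed in: Board in the nest (centre within 8 mm, on its feet within 3 mm, square within 0.15 rad either way round, still, untouched); cam lever within 0.17 rad of upright, nest within 1.5 mm of its highest; the gripper still holds the lever with over 1.5 N (horizontal distance between board_grip and nest below 0.008 m and z of board_grip in the frame of nest between 0.028 and 0.034 m and angle between the x axis of board_grip and the x axis of nest, either way round below 0.15 rad and angle between board_grip's own z axis and vertical below 0.06 rad and contact force between each of the fingers, the arm and board below 0.1 N and value of joint cam_lever between 1.4008 and 1.7408 rad and height (world z) of nest above 0.1005 m and contact force between the fingers and cam_lever above 1.5 N and linear speed of board below 0.03 m/s); the arm keeps its last pose, push and grip.
It fails at once if the board is let go more than 15 mm above its seat in the nest (z of board_grip in the frame of nest above 0.046 m and horizontal distance between board_grip and nest below 0.08 m and contact force between the fingers and board below 0.05 N).
It fails at once if a bystander (small board, case half, screwdriver, mug, tin) is moved over 30 mm (distance of any of small_board, case_half, screwdriver, mug, tin from where it was at the start of the episode above 0.03 m).
It also fails if it takes over 48 s, if anything falls off the work surface, if the arm or the gripper's body presses on something with over 40 N, if the wrist force passes 120 N, or if a joint passes its speed limit or range.

## Robot

A 6-joint arm with a two-finger parallel gripper is mounted at the origin on the work surface. World frame = base frame: x ahead of the robot, y to its left, z up, the work surface at z = 0. Lengths are in m, angles in rad, forces in N, time in s.
With the tool pointing down it reaches from about 0.325 to 0.9 m from the base axis. Payload 6.1 kg.
Tool frame: the origin (TCP) lies at the very end of the fingers, on their centre line; the grasp point (between the pads) lies 19 mm behind it; z points along the fingers, y is the line along which they close (so a half turn about z gives the same grasp; the last joint's range is limited). The gripper opens to 85 mm and grips with 20 to 120 N. Pads are 22 mm wide; open, the fingers measure 114 mm over their backs; the gripper's body (76 mm by 85 mm) begins 54 mm behind the grasp point. The pads swing forward as they close: fully open they stand 13 mm farther back than shut.
Start: joints at [1.11, 0.22, 1.526, -0, 1.395, -0.126], TCP at [0.205, 0.59, 0.231] pointing down, gripper open.
Joint ranges: [-2.98, 2.98], [-0.91, 2.08], [0.09, 2.57], [-1.24, 4.39], [0.2, 2.65], [-2.68, 2.68]. Speed limits (rad/s): [2.57, 2.57, 3.01, 3.14, 3.14, 3.14].

## Interface

Orientations are given as a unit quaternion [w, x, y, z].
In Python, from plant import manip gives the robot as it stands.
- The arm moves only by the tool servo_tool, never from a script. Its argument "series" is one flat list of numbers, 7 for each row, row after row: the turn, a rotation vector about the tool's x, y, z normalised to -1 to 1, where 1 is 90 degrees, then the shift along the tool's x, y, z normalised to -1 to 1, where 1 is 150 mm, then the opening, from 0 (shut) to 1 (fully open). A call has 1 to 12 rows; each row is the pose to reach, as a shift and turn from the pose commanded when the call began, along the tool's axes at that moment; what a row does not reach only later rows make up. A row lasts 1/8 s, in which the tool goes at most 62.5 mm and 10.7 degrees, less where a joint would pass 70% of its speed; a pose out of reach is approached as far as the arm can. A call with a number of a shift or a turn outside -1 to 1 is refused whole. A call with a gripper value outside its range is refused whole. The fingers move at their own pace and stop on an object; "force" is the grip in N (left out, the last holds). Time passes only in rows, so rows that repeat a pose let the fingers close. It gives the time, the measured TCP pose, the force, the opening and the grip force at its end, in the units of the state.
- manip.observe(): the state, without advancing time (a new reading comes with each control period).
- manip.snapshot(name): name is "side" or "top"; returns a dict with "pixels" (480x640x3 uint8, red, green, blue), "fovy" (degrees; the focal length in pixels is half the picture's height over the tangent of half this angle, whatever the lens; pixels are square), "cx", "cy" (the principal point, pixels), "rvec" (rotation vector, rad) and "tvec" (3), from world to camera coordinates, as OpenCV has them. Camera axes: x right, y down, z forward; pixel columns grow to the right and rows downward; lengths in m; the calibration is good to about 2 mm. A picture is of the moment at which its call begins. There is no depth.
- manip.sign_off(): hands the job in; it is judged then, once.
The state is a dict: "time_s": time; "qpos": joint angles; "joint_velocities": joint speeds; "effort": joint torques, N m; "ee_pos": TCP position; "ee_rot": TCP orientation; "contact_force": force on the tool from outside, world axes, zero at the start; "ft_torque": the same for the moment, N m; "opening": finger opening in m; "gripper_force": force on a finger pad.
Only numpy, scipy, OpenCV 4.12 (cv2) and the standard library are available. Lean on these libraries where they do the work, as an engineer would, in place of code of your own. Each camera call takes 0.05 s, during which the arm holds its last target. There are 200 camera calls.

## Working session

There is one attempt and no reset: what is moved stays moved. The work goes in short steps, Python scripts to look and compute and a tool call to move; the robot and the scene stay as the last step left them, time stands still between calls to the robot, and variables do not carry over. Pictures are saved under pics/ and viewed, at most 10 in all, crops included, and the job is handed in when it is done.

Besides the shell and the picture viewer there is one more tool, called after "Request:" in YAML: its name, and indented under it one key for each argument. servo_tool: Moves the arm, as the interface text tells. Its arguments: {"type":"object","properties":{"series":{"type":"array"},"force":{"type":"number"}},"required":["series"]}

```bash
mkdir -p pics; cat > h.py <<'E'
import numpy as np, cv2
from plant import manip
from scipy.spatial.transform import Rotation as R
def snap(n,f=None):
    s=manip.snapshot(n)
    if f: cv2.imwrite('pics/'+f,s['pixels'][:,:,::-1])
    return s
def cam(s):
    f=240/np.tan(np.radians(s['fovy'])/2); K=np.array([[f,0,s['cx']],[0,f,s['cy']],[0,0,1]])
    Rm=cv2.Rodrigues(np.array(s['rvec'],float))[0]; return K,Rm,np.array(s['tvec'],float).ravel()
def ray(s,u,v,z):
    K,Rm,t=cam(s); c=-Rm.T@t; d=Rm.T@np.linalg.inv(K)@[u,v,1]; return c+d*(z-c[2])/d[2]
def proj(s,p):
    K,Rm,t=cam(s); q=K@(Rm@np.asarray(p,float)+t); return q[:2]/q[2]
def tool(p,Rt=None):
    "shift (units) and turn (units) to TCP pose p"
    o=manip.observe(); q=o['ee_rot']; R0=R.from_quat([q[1],q[2],q[3],q[0]])
    sh=R0.inv().apply(np.asarray(p)-o['ee_pos'])/.15
    tu=(R0.inv()*Rt).as_rotvec()/(np.pi/2) if Rt is not None else np.zeros(3)
    return tu.round(4),sh.round(4)
def down(yaw): # tool z down, tool y axis at world angle yaw (closing line)
    y=np.array([np.cos(yaw),np.sin(yaw),0]); z=np.array([0,0,-1.]); return R.from_matrix(np.c_[np.cross(y,z),y,z])
E
python3 - <<'E'
from h import *
for n in('top','side'):
    s=snap(n,n+'0.png'); K,Rm,t=cam(s); print(n,s['fovy'],-Rm.T@t,Rm[2])
print(manip.observe())
E
```

```text
top 49.960889772098504 [ 0.47864112 -0.08594941  1.55203657] [ 0.05174785  0.02595832 -0.99832276]
side 43.91213882847767 [ 0.17883054 -0.97707557  1.25053015] [ 0.23906718  0.60988222 -0.75557301]
{'time_s': 0.1, 'qpos': array([ 1.10988075e+00,  2.21136350e-01,  1.52752178e+00, -7.72324752e-07,
        1.39470599e+00, -1.26102543e-01]), 'joint_velocities': array([-0.00026326, -0.00124408, -0.00105055,  0.00030338,  0.00119181,
       -0.0011715 ]), 'effort': array([ 1.21572040e-03, -4.98242390e+01, -3.90544295e+01, -2.61473933e-04,
        5.76296705e-03, -2.98647831e-05]), 'ee_pos': array([0.2051262 , 0.5897905 , 0.23030213]), 'ee_rot': array([-2.55889447e-04,  1.66625554e-01,  9.86019848e-01, -8.47961747e-04]), 'contact_force': array([-0.62435533, -0.82613434, -0.12352651]), 'ft_torque': array([-0.0172735 ,  0.01955635,  0.00499792]), 'gripper_force': 0.0, 'opening': 0.08533373938684695}
```

View pics/top0.png

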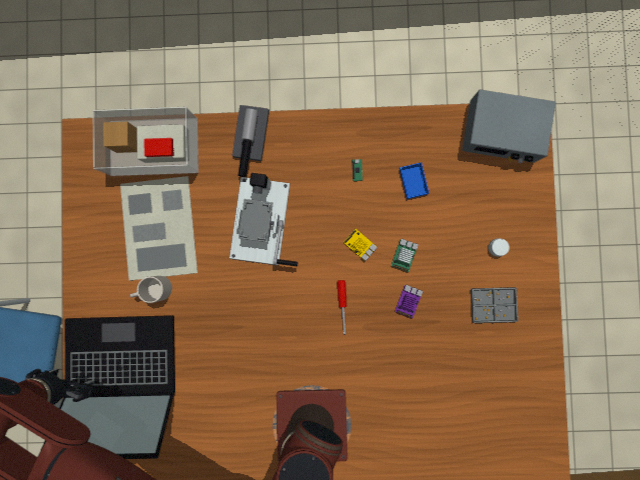

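View pics/side0.png

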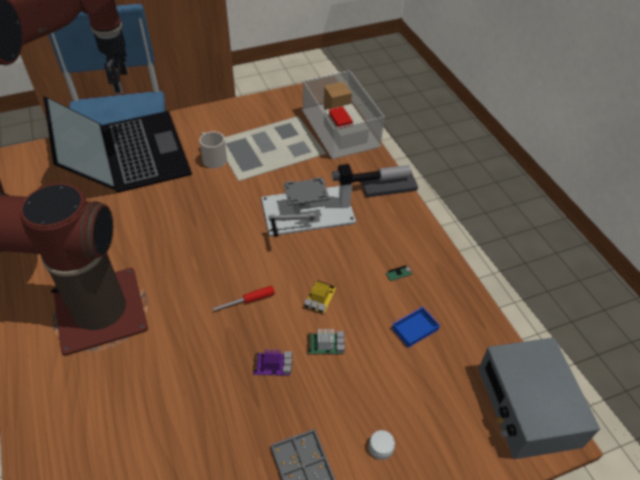

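Candidates in the top view are the green board with heat sink (405,255), the yellow look-alike (361,245), the purple look-alike (408,301) and the small bare green board (357,170). I choose (405,255). The stage is at (258,222) with its lever grip at (287,263). Next I take a close crop and measure.

```bash
python3 - <<'E'
from h import *
s=snap('top'); im=s['pixels']; 
a=cv2.resize(im[225:285,375:435],None,fx=6.6,fy=6.6,interpolation=cv2.INTER_CUBIC)
b=cv2.resize(im[170:275,225:305],(396,520),interpolation=cv2.INTER_CUBIC)
c=np.zeros((520,800,3),np.uint8); c[:396,:396]=a; c[:,400:796]=b; cv2.imwrite('pics/crop.png',c[:,:,::-1])
hsv=cv2.cvtColor(im,cv2.COLOR_RGB2HSV)
m=cv2.inRange(hsv,(60,70,20),(95,255,255)); w=np.zeros_like(m); w[230:280,380:430]=m[230:280,380:430]
cv2.imwrite('/tmp/m.png',w)
P=np.argwhere(w)[:,::-1].astype(np.float32); r=cv2.minAreaRect(P); B=cv2.boxPoints(r); print(len(P),r)
W=np.array([ray(s,*p,.008) for p in B]); print(W.round(4), np.linalg.norm(np.diff(W[:3],axis=0),axis=1), W.mean(0))
# stage base plate: bright low-sat
m=cv2.inRange(hsv,(0,0,150),(179,50,255)); w=np.zeros_like(m); w[172:272,225:297]=m[172:272,225:297]
n,l,st,ce=cv2.connectedComponentsWithStats(w); i=1+np.argmax(st[1:,4]); P=np.argwhere(l==i)[:,::-1].astype(np.float32)
r=cv2.minAreaRect(P);B=cv2.boxPoints(r);print(r,B)
for z in(0,.01):
  W=np.array([ray(s,*p,z) for p in B]); print(W.round(4), np.linalg.norm(np.diff(W[:3],axis=0),axis=1), W.mean(0))
E
```

```text
189 ((403.6446838378906, 255.75692749023438), (18.249635696411133, 25.627145767211914), 19.440034866333008)
[[ 0.4652 -0.2515  0.008 ]
 [ 0.5365 -0.2795  0.008 ]
 [ 0.5169 -0.3299  0.008 ]
 [ 0.4457 -0.3019  0.008 ]] [0.07661653 0.05416265] [ 0.4910734  -0.29070875  0.008     ]
((259.32000732421875, 220.25999450683594), (49.638893127441406, 82.44864654541016), 8.130102157592773) [[228.92001 257.56   ]
 [240.58    175.94   ]
 [289.72    182.95999]
 [278.06    264.58   ]]
[[0.5008 0.2348 0.    ]
 [0.7484 0.1943 0.    ]
 [0.722  0.0448 0.    ]
 [0.4754 0.0863 0.    ]] [0.25087638 0.15183201] [0.61164526 0.14005623 0.        ]
[[0.5007 0.2328 0.01  ]
 [0.7467 0.1925 0.01  ]
 [0.7204 0.0439 0.01  ]
 [0.4754 0.0852 0.01  ]] [0.24925994 0.15085374] [0.6107883  0.13860005 0.01      ]
```

View pics/crop.png

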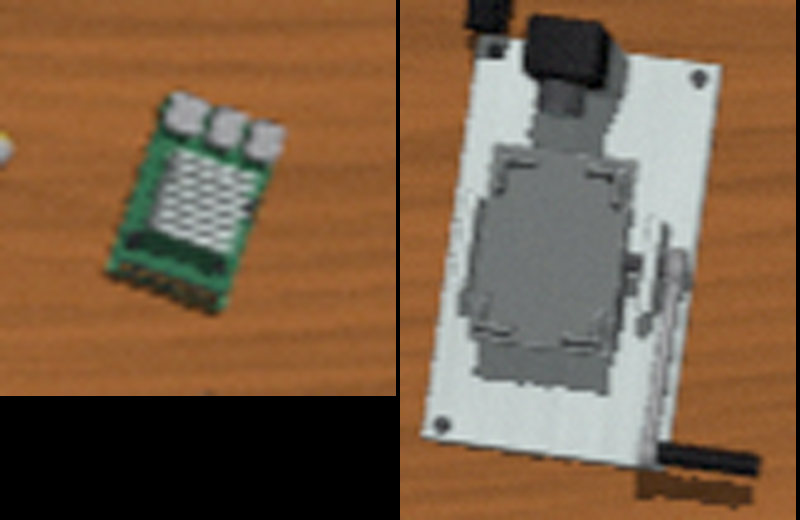

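The crop confirms a green board with a white finned sink at pixel ~(406,255), its ports at the far (+x) end. The nest plate is centred at about (255,221) and the lever grip at about (287,262). I refine these three.

```bash
python3 - <<'E'
from h import *
s=snap('top'); im=s['pixels']; hsv=cv2.cvtColor(im,cv2.COLOR_RGB2HSV); sd=snap('side'); 
# sink: hull of bright greyish pixels near the middle
m=cv2.inRange(hsv,(0,0,110),(179,70,255)); w=np.zeros_like(m); w[246:266,396:416]=m[246:266,396:416]
w=cv2.morphologyEx(w,cv2.MORPH_CLOSE,np.ones((3,3))); n,l,st,ce=cv2.connectedComponentsWithStats(w); print(st[1:],ce[1:])
print('crop sink',ray(s,405.6,255.3,.042))
for p in((405.6,255.3),): print('side proj',proj(sd,ray(s,*p,.042)))
for e in(-.374,): 
  pass
# nest plate by crop pixel
yaw=-.162; ex=np.array([np.cos(yaw),np.sin(yaw),0]); ey=np.array([-ex[1],ex[0],0])
# moving plate: lips in the crop (outer corners)
for c in((495,145),(638,160),(605,350),(462,315),(500,170),(612,178),(475,330),(597,345)):
  u,v=225+(c[0]-400)/4.95,170+c[1]/4.952; print(c,ray(s,u,v,.095).round(4))
b=np.array([.6112,.1393,0])
for z in(.08,.11,):
  g=ray(s,287.2,262.5,z); print('grip',z,g,(g-b)@ex,(g-b)@ey)
x0,y0=250,160
cv2.imwrite('pics/sc.png',cv2.resize(sd['pixels'][160:255,245:365,::-1],(800,600) if 0 else (760,602)[:2],interpolation=cv2.INTER_CUBIC)[:600])
for k in((0,0),(57.5,42),(57.5,-42),(-57.5,42),(-57.5,-42)):
  print('plate pred side px crop',(proj(sd,b+ex*k[0]/1e3+ey*k[1]/1e3+[0,0,.088])-[245,160])*6.33,'top',proj(s,b+ex*k[0]/1e3+ey*k[1]/1e3+[0,0,.088]))
E
```

```text
[[398 246  18  17 204]] [[406.60294118 253.60294118]]
crop sink [ 0.49192631 -0.29193328  0.042     ]
side proj [324.46882473 334.61909793]
(495, 145) [0.6644 0.1682 0.095 ]
(638, 160) [0.6531 0.0857 0.095 ]
(605, 350) [0.5443 0.1073 0.095 ]
(462, 315) [0.5669 0.1893 0.095 ]
(500, 170) [0.6499 0.1656 0.095 ]
(612, 178) [0.6432 0.1009 0.095 ]
(475, 330) [0.558  0.1819 0.095 ]
(597, 345) [0.5473 0.1118 0.095 ]
grip 0.08 [0.48075557 0.05108325 0.08      ] -0.11450779692605895 -0.10810138488580763
grip 0.11 [0.48071247 0.04829054 0.11      ] -0.11409988125759536 -0.11086448531577205
plate pred side px crop [391.93124908 181.0411802 ] top [255.0486722  217.75886091]
plate pred side px crop [498.36788976  99.82039341] top [243.39932255 196.04841505]
plate pred side px crop [540.35480038 229.29713939] top [272.30320275 199.82953168]
plate pred side px crop [246.85979019 133.87506447] top [237.76440593 235.71908878]
plate pred side px crop [280.9424408  265.73568274] top [266.76335111 239.59105841]
```

View pics/sc.png

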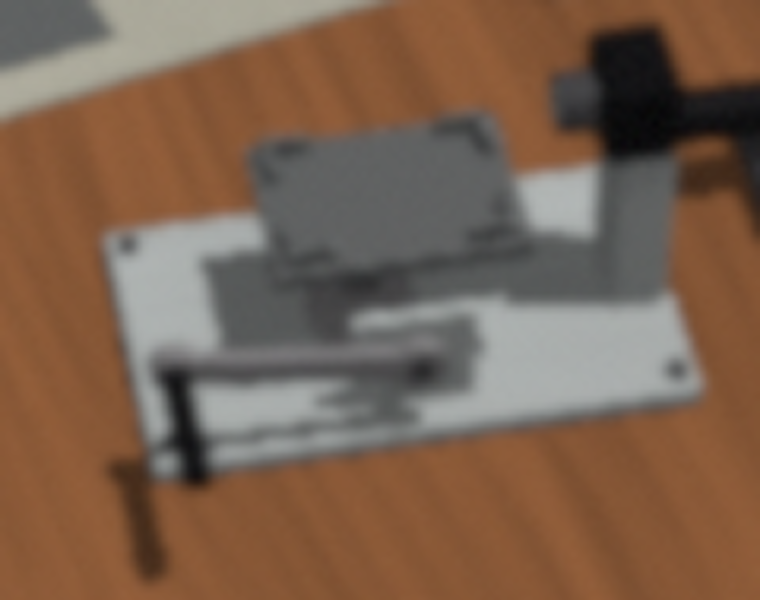

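Side crop: plate corners at crop pixels (250,145), (487,115), (528,245) and (282,275), and the lever grip centred at about (187,428). I triangulate both against the top view, starting the travel in the same round.

```bash
cat >> h.py <<'E'
def tri(a,pa,b,pb):
    P=[];q=[]
    for s in(a,b):
        K,Rm,t=cam(s); P.append(K@np.c_[Rm,t])
    X=cv2.triangulatePoints(P[0],P[1],np.array(pa,float),np.array(pb,float)).ravel(); X=X[:3]/X[3]
    return X, proj(a,X)-pa, proj(b,X)-pb
E
python3 - <<'E'
from h import *
s=snap('top');sd=snap('side')
T=lambda c:(225+(c[0]-400)/4.95-.4,170+c[1]/4.952-.4); S=lambda c:(245+c[0]/6.333-.4,160+c[1]/6.337-.4)
for n,a,b in(('fl',(495,145),(487,115)),('fr',(638,160),(528,245)),('grip',(708,458),(187,428)),('gripend',(760,465),(197,482)),('board sink top',None,None)):
    if a: x,e,f=tri(s,T(a),sd,S(b)); print(n,x.round(4),e.round(1),f.round(1))
E
```

```text
fl [0.6676 0.1713 0.0828] [ 0.  -0.1] [-0.1  0. ]
fr [0.655  0.0886 0.0822] [-0.1  0.3] [ 0.2 -0. ]
grip [0.4834 0.053  0.0664] [ 0.1 -0.5] [-0.4  0. ]
gripend [0.4779 0.0229 0.066 ] [ 0.1 -0.3] [-0.3  0. ]
```

Request:
servo_tool:
  series: [0,0,0,-0.25,-0.33,0,1,0,0,0,-0.5,-0.66,0,1,0,0,0,-0.75,-0.98,0,1]

```text
time_s: 0.72
ee_pos: [0.2636, 0.4128, 0.2312]
ee_rot: [0.0, 0.166, 0.986, 0.0]
contact_force: [1.1, -0.1, 0.8]
opening: 0.0856
gripper_force: 0.0
```

Request:
servo_tool:
  series: [0,0,0,-0.25,-0.33,0,1,0,0,0,-0.5,-0.66,0,1,0,0,0,-0.75,-0.98,0,1]

```text
time_s: 1.1
ee_pos: [0.3215, 0.237, 0.2316]
ee_rot: [0.001, 0.166, 0.986, 0.0]
contact_force: [1.3, -0.4, 1.0]
opening: 0.0855
gripper_force: 0.0
```

Request:
servo_tool:
  series: [0,0,0,-0.25,-0.33,0,1,0,0,0,-0.5,-0.66,0,1,0,0,0,-0.75,-0.98,0,1]

```text
time_s: 1.48
ee_pos: [0.3796, 0.0609, 0.2318]
ee_rot: [0.001, 0.167, 0.986, 0.0]
contact_force: [1.3, -0.3, 0.1]
opening: 0.0852
gripper_force: 0.0
```

Request:
servo_tool:
  series: [0,0,0,-0.25,-0.33,0,1,0,0,0,-0.5,-0.66,0,1,0,0,0,-0.75,-0.98,0,1]

```text
time_s: 1.85
ee_pos: [0.4375, -0.1152, 0.2317]
ee_rot: [0.001, 0.167, 0.986, -0.0]
contact_force: [0.0, 0.1, 0.2]
opening: 0.0854
gripper_force: 0.0
```

```bash
python3 - <<'E'
from h import *
print(manip.observe()['ee_pos'],manip.observe()['qpos'])
print(tool([.4919,-.2919,.08],down(1.197)),tool([.4919,-.2919,.013],down(1.197)))
s=snap('top'); im=s['pixels']; c=im[225:285,375:435]
hsv=cv2.cvtColor(im,cv2.COLOR_RGB2HSV); m=cv2.inRange(hsv,(60,70,20),(95,255,255))[230:280,380:430]
print((m>0).sum())
# ports end / header end: use side-edges of the green mask
P=np.argwhere(m)[:,::-1]+[380,230]; W=np.array([ray(s,*p,.008)[:2] for p in P])
best=None
for th in np.linspace(-.6,-.1,101):
    y=W@[-np.sin(th),np.cos(th)]; w=np.ptp(y)
    if best is None or w<best[0]: best=(w,th,(y.max()+y.min())/2)
print('min width',best,'prev centre y', np.array([.4919,-.2919])@[-np.sin(best[1]),np.cos(best[1])])
E
```

```text
[ 0.43753992 -0.1151891   0.23173613] [-4.32217418e-01 -2.07342544e-01  1.95557191e+00  2.52119683e-04
  1.39206326e+00 -1.66752280e+00]
(array([0.0001, 0.0008, 0.0244]), array([-0.7288, -0.9932,  1.0124])) (array([0.0001, 0.0008, 0.0244]), array([-0.7282, -0.9932,  1.4591]))
190
min width (np.float64(0.053591987497190866), np.float64(-0.375), np.float64(-0.09090742394174617)) prev centre y -0.09144571777877775
```

Request:
servo_tool:
  series: [0,0,0.024,-0.25,-0.33,0.1,1,0,0,0.024,-0.5,-0.66,0.3,1,0,0,0.024,-0.73,-0.99,0.6,1,0,0,0.024,-0.73,-0.99,0.9,1,0,0,0.024,-0.73,-0.99,0.9,1,0,0,0.024,-0.73,-0.99,0.9,1]

```text
time_s: 2.65
ee_pos: [0.4923, -0.2891, 0.0975]
ee_rot: [0.0, 0.185, 0.983, -0.0]
contact_force: [-0.4, -0.5, 0.1]
opening: 0.0854
gripper_force: 0.0
```

```bash
python3 - <<'E'
from h import *
print(tool([.4919,-.2919,.013],down(1.197)))
s=snap('side'); cv2.imwrite('pics/a.png',cv2.resize(s['pixels'][280:380,260:385,::-1],(750,600),interpolation=cv2.INTER_CUBIC))
E
```

```text
(array([-0.    ,  0.0006,  0.0009]), array([-0.0037, -0.0186,  0.5637]))
```

View pics/a.png

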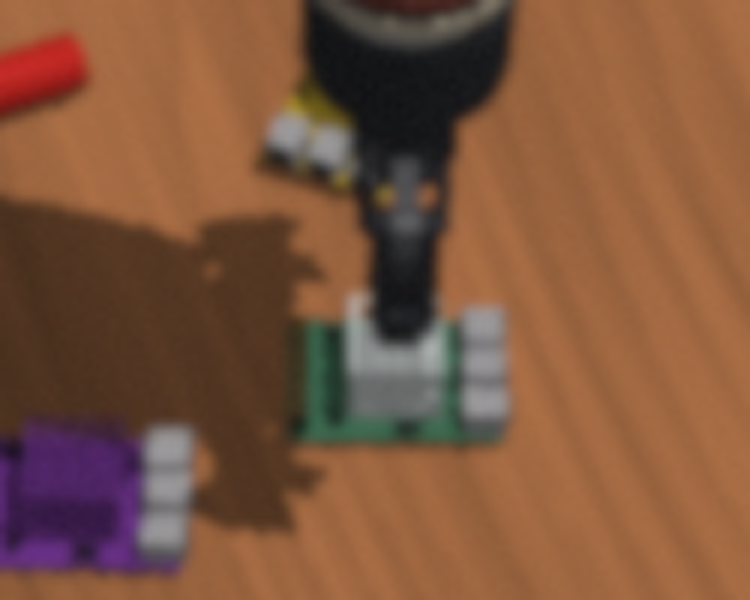

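The crop shows the open fingers standing over the grey sink at crop pixel ~(400,340), centred along the board. I lower and grip.

Request:
servo_tool:
  series: [0,0,0,0,-0.02,0.3,1,0,0,0,0,-0.02,0.55,1,0,0,0,0,-0.02,0.55,1,0,0,0,0,-0.02,0.55,0.2,0,0,0,0,-0.02,0.55,0.2,0,0,0,0,-0.02,0.55,0.2,0,0,0,0,-0.02,0.55,0.2,0,0,0,0,-0.02,0.55,0.2]
  force: 40

```text
time_s: 3.7
ee_pos: [0.492, -0.2928, 0.016]
ee_rot: [0.001, 0.185, 0.983, -0.001]
contact_force: [-1.4, 1.3, 6.7]
opening: 0.0352
gripper_force: 39.5
```

Request:
servo_tool:
  series: [0,0,0,0,0,-0.1,0.2,0,0,0,0,0,-0.3,0.2,0,0,0,0,0,-0.6,0.2,0,0,0,0,0,-0.98,0.2,0,0,0,0,0,-0.98,0.2]

```text
time_s: 4.32
ee_pos: [0.4939, -0.2945, 0.1681]
ee_rot: [0.005, 0.185, 0.983, -0.003]
contact_force: [0.7, -1.7, -1.1]
opening: 0.0353
gripper_force: 40.5
```

Request:
servo_tool:
  series: [0,0,0,0.04,0.25,-0.15,0.2,0,0,0,0.08,0.6,-0.35,0.2,0,0,0,0.12,0.98,-0.4,0.2]

```text
time_s: 4.7
ee_pos: [0.5282, -0.1478, 0.2228]
ee_rot: [0.001, 0.186, 0.983, -0.0]
contact_force: [0.3, 0.6, -2.1]
opening: 0.0353
gripper_force: 40.6
```

Request:
servo_tool:
  series: [0,0,0,0.04,0.33,0,0.2,0,0,0,0.08,0.66,0,0.2,0,0,0,0.12,0.98,0,0.2]

```text
time_s: 5.08
ee_pos: [0.5637, -0.0033, 0.2203]
ee_rot: [-0.001, 0.185, 0.983, -0.0]
contact_force: [0.5, -1.0, -2.4]
opening: 0.0356
gripper_force: 40.6
```

Request:
servo_tool:
  series: [0,0,-0.04,0.04,0.33,0,0.2,0,0,-0.1,0.08,0.66,0,0.2,0,0,-0.136,0.12,0.85,0,0.2,0,0,-0.136,0.12,0.98,0,0.2,0,0,-0.136,0.12,0.98,0,0.2]

```text
time_s: 5.7
ee_pos: [0.6009, 0.1391, 0.2203]
ee_rot: [-0.0, 0.079, 0.997, -0.0]
contact_force: [-0.3, -0.5, -1.0]
opening: 0.0355
gripper_force: 40.6
```

```bash
python3 - <<'E'
from h import *
o=manip.observe(); print(o['ee_pos'],o['opening'],o['gripper_force'],o['contact_force'],o['qpos'])
t=snap('top'); s=snap('side'); a=cv2.resize(t['pixels'][160:265,215:305],(480,560),interpolation=cv2.INTER_CUBIC); b=cv2.resize(s['pixels'][115:255,250:330],(320,560),interpolation=cv2.INTER_CUBIC)
cv2.imwrite('pics/b.png',np.hstack([a,b])[:,:,::-1]); print(tool([.6045,.139,.14],down(1.411)))
E
```

```text
[0.60085363 0.13907082 0.22027039] 0.03548869702729364 40.620936155319214 [-0.26477313 -0.45342297 -0.96677212] [ 9.97589672e-02  2.09130091e-01  1.56051720e+00 -1.88709935e-04
  1.37281655e+00 -1.31237706e+00]
(array([-0.0005, -0.0004, -0.0001]), array([-0.0234,  0.0138,  0.5363]))
```

View pics/b.png

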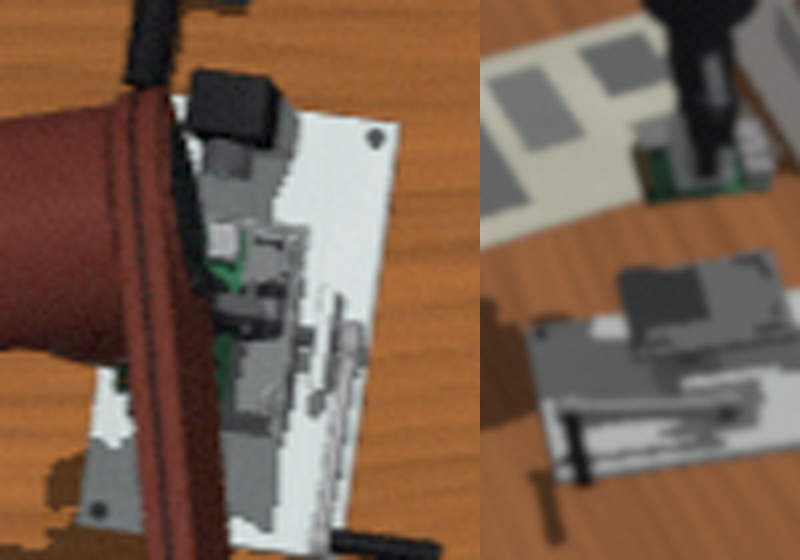

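The board is held level and square over the nest. In the side panel its green edge runs (650,195)–(775,185), with the plate below it. I go down to a hover and check it against the plate.

Request:
servo_tool:
  series: [0,0,0,-0.023,0.014,0.25,0.2,0,0,0,-0.023,0.014,0.48,0.2,0,0,0,-0.023,0.014,0.62,0.2,0,0,0,-0.023,0.014,0.62,0.2,0,0,0,-0.023,0.014,0.62,0.2]

```text
time_s: 6.42
ee_pos: [0.6057, 0.1397, 0.1294]
ee_rot: [0.001, 0.08, 0.997, 0.0]
contact_force: [1.1, -0.3, -1.4]
opening: 0.0354
gripper_force: 40.6
```

```bash
python3 - <<'E'
from h import *
o=manip.observe(); p=o['ee_pos'];print(p)
s=snap('side'); im=s['pixels']; b=cv2.resize(im[150:230,265:365],(750,600),interpolation=cv2.INTER_CUBIC)
cv2.imwrite('pics/c.png',b[:,:,::-1]);yaw=-.16
ex=np.array([np.cos(yaw),np.sin(yaw),0]); ey=np.array([-ex[1],ex[0],0])
pp=lambda x,y,z,c: ((proj(s,np.array([c[0],c[1],z])+ex*x/1e3+ey*y/1e3)-[265,150]+.5)*7.5).round(0)
for x,y in((42.5,-28),(-42.5,-28)): print('board edge at z top',pp(x,y,p[2]-.016+.008,p))
for x,y in((57.5,-42),(-57.5,-42),(57.5,42),(-57.5,42)): print('plate corner floor z',pp(x,y,.0855,p))
E
```

```text
[0.60569634 0.13968822 0.12938286]
board edge at z top [434. 267.]
board edge at z top [204. 299.]
plate corner floor z [480. 358.]
plate corner floor z [172. 402.]
plate corner floor z [430. 204.]
plate corner floor z [132. 245.]
```

View pics/c.png

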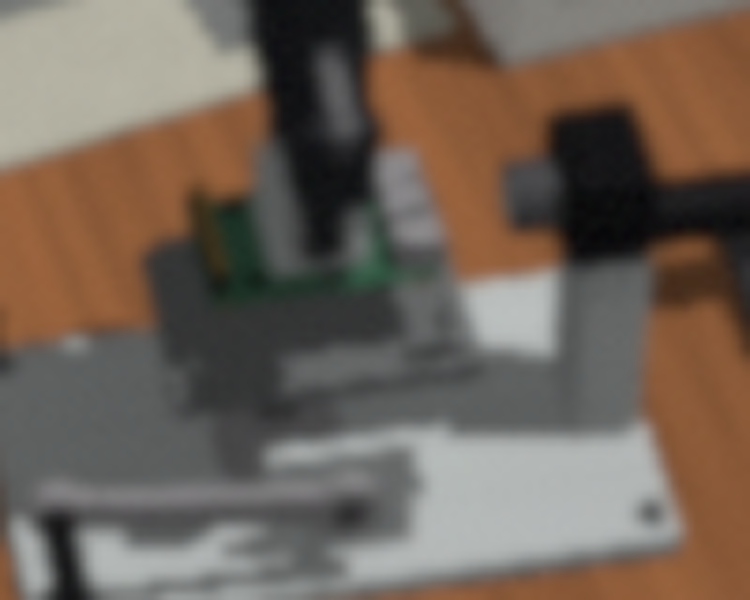

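The near board edge (212,300)–(440,270) sits centred between the plate's near corners (184,400) and (475,365) to within about 1 mm. I lower it in slowly.

Request:
servo_tool:
  series: [0,0,0,0.005,-0.004,0.06,0.2,0,0,0,0.005,-0.004,0.12,0.2,0,0,0,0.005,-0.004,0.16,0.2,0,0,0,0.005,-0.004,0.16,0.2,0,0,0,0.005,-0.004,0.16,0.2]

```text
time_s: 7.1
ee_pos: [0.6039, 0.1395, 0.1038]
ee_rot: [0.0, 0.079, 0.997, -0.0]
contact_force: [0.1, -0.1, -1.4]
opening: 0.0351
gripper_force: 40.6
```

Request:
servo_tool:
  series: [0,0,0,0,0,0.01,0.2,0,0,0,0,0,0.02,0.2,0,0,0,0,0,0.02,0.2,0,0,0,0,0,0.02,0.2]

```text
time_s: 7.6
ee_pos: [0.604, 0.1396, 0.1013]
ee_rot: [0.0, 0.079, 0.997, 0.0]
contact_force: [-1.5, 0.5, 3.0]
opening: 0.035
gripper_force: 41.0
```

Contact came at the floor height (0.085), so the board is seated. I let go and back out.

Request:
servo_tool:
  series: [0,0,0,0,0,0,0.6,0,0,0,0,0,0,0.8,0,0,0,0,0,0,0.8,0,0,0,0,0,0,0.8,0,0,0,0,0,-0.1,0.8,0,0,0,0,0,-0.3,0.8,0,0,0,0,0,-0.6,0.8,0,0,0,0,0,-1,0.8,0,0,0,0,0,-1,0.8]

```text
time_s: 8.72
ee_pos: [0.6075, 0.14, 0.2595]
ee_rot: [0.007, 0.079, 0.997, 0.001]
contact_force: [-0.4, 0.3, 1.1]
opening: 0.0685
gripper_force: 0.0
```

Request:
servo_tool:
  series: [0,0,0,0.3,-0.3,0,0.5,0,0,0,0.6,-0.6,0,0.5,0,0,0,0.8,-0.8,0,0.5,0,0,0,0.8,-0.8,0,0.5]

```text
time_s: 9.22
ee_pos: [0.4645, 0.0389, 0.251]
ee_rot: [0.0, 0.08, 0.997, -0.0]
contact_force: [0.5, 0.1, 0.2]
opening: 0.0425
gripper_force: 0.0
```

```bash
python3 - <<'E'
from h import *
o=manip.observe(); print(o['ee_pos'],o['opening'],o['qpos'])
t=snap('top'); s=snap('side'); a=cv2.resize(t['pixels'][165:275,225:305],(400,550),interpolation=cv2.INTER_CUBIC); b=cv2.resize(s['pixels'][160:260,255:355],(400,400),interpolation=cv2.INTER_CUBIC)
b=np.vstack([b,np.zeros((150,400,3),np.uint8)]); cv2.imwrite('pics/d.png',np.hstack([a,b])[:,:,::-1])
E
```

```text
[0.46449586 0.03888437 0.25102477] 0.04249192152850993 [-8.56875051e-02 -1.83359869e-01  1.89894445e+00 -3.19304709e-04
  1.42569705e+00 -1.49539343e+00]
```

View pics/d.png

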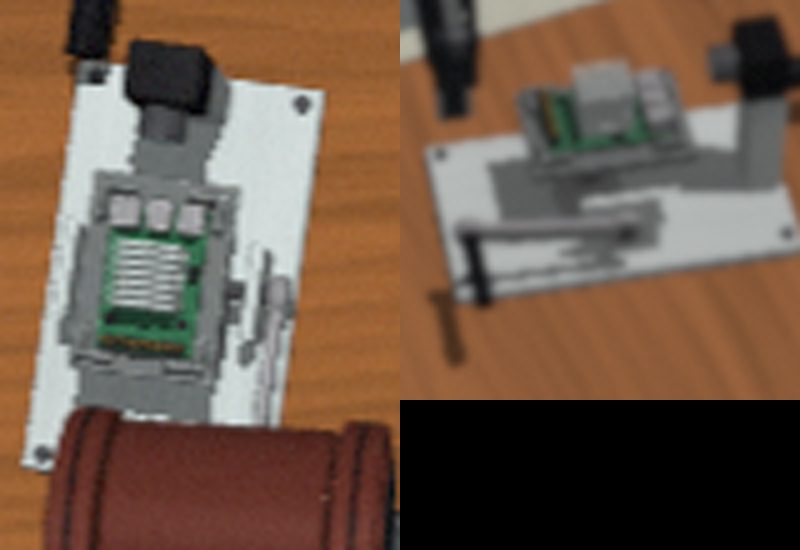

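The board sits flat and square between the lips: sink at left-panel (148,275), ports away from the robot. Next comes the lever. I turn the tool a quarter and go over the grip.

Request:
servo_tool:
  series: [0,0,0.11,-0.05,0.05,0,0.5,0,0,0.22,-0.095,0.1,0,0.5,0,0,0.33,-0.095,0.1,0,0.5,0,0,0.44,-0.095,0.1,0.1,0.5,0,0,0.55,-0.095,0.1,0.2,0.5,0,0,0.66,-0.095,0.1,0.3,0.5,0,0,0.77,-0.095,0.1,0.4,0.5,0,0,0.88,-0.095,0.1,0.5,0.5,0,0,1,-0.095,0.1,0.6,0.5,0,0,1,-0.095,0.1,0.6,0.5,0,0,1,-0.095,0.1,0.6,0.5]

```text
time_s: 10.7
ee_pos: [0.4836, 0.053, 0.1613]
ee_rot: [0.0, 0.76, 0.65, 0.0]
contact_force: [-0.7, 0.2, 0.3]
opening: 0.0426
gripper_force: 0.0
```

```bash
python3 - <<'E'
from h import *
o=manip.observe(); print(o['ee_pos'],o['opening'],o['qpos'],tool([.481,.0516,.049],down(-.16)))
s=snap('side'); cv2.imwrite('pics/e.png',cv2.resize(s['pixels'][150:250,245:345],(600,600),interpolation=cv2.INTER_CUBIC)[:,:,::-1])
print((proj(s,[o['ee_pos'][0],o['ee_pos'][1],.068])-[245,150])*6,(proj(s,[.481,.0516,.068])-[245,150])*6)
E
```

```text
[0.48357977 0.05297201 0.16131341] 0.04263401040111879 [-5.32379888e-02 -5.18299337e-02  1.95239267e+00  9.37675217e-05
  1.24049405e+00  1.01342993e-01] (array([ 0.0003, -0.0001,  0.0034]), array([-0.0118, -0.016 ,  0.7487]))
[172.70409757 460.34393878] [168.20913125 463.97988414]
```

View pics/e.png

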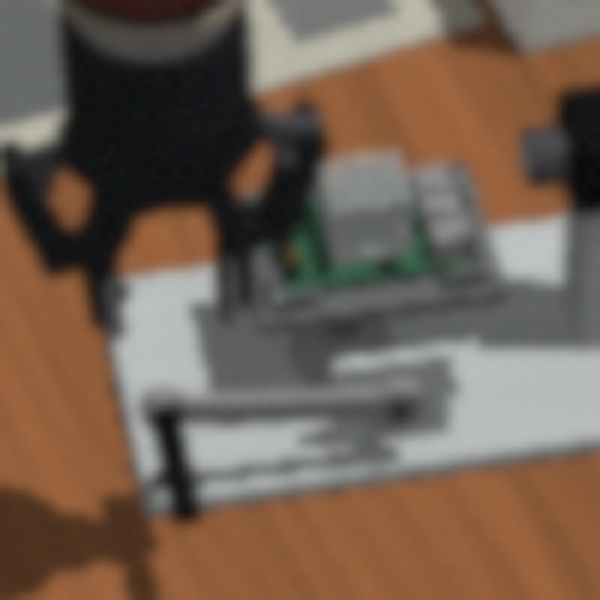

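The grip spans crop (165,410)–(185,515), midway between the fingers, so I descend straight and close.

Request:
servo_tool:
  series: [0,0,0,0,0,0.25,0.5,0,0,0,0,0,0.5,0.5,0,0,0,0,0,0.75,0.5,0,0,0,0,0,0.75,0.5,0,0,0,0,0,0.75,0,0,0,0,0,0,0.75,0,0,0,0,0,0,0.75,0,0,0,0,0,0,0.75,0]
  force: 40

```text
time_s: 11.75
ee_pos: [0.4824, 0.0528, 0.0497]
ee_rot: [-0.0, 0.761, 0.649, -0.0]
contact_force: [-5.0, 0.5, 1.2]
opening: 0.0127
gripper_force: 38.9
```

```bash
python3 - <<'E'
from h import *
o=manip.observe(); p=o['ee_pos'];print(p,o['opening'],o['contact_force'])
# arc from the start angle: grasp point = tcp + .019 z ; tool frame rows
yaw=-.16; n=np.array([.604,.139]); ex=np.array([np.cos(yaw),np.sin(yaw)])
d=(p[:2]-n)@ex; zz=p[2]+.019-.05; th=np.arctan2(zz,-d); print('d',d,'z',zz,'r',np.hypot(d,zz),'th',th)
for a0 in(.15,.2,.25):
  print(a0,'fwd,up:',[(round((.11*np.cos(a0)-.11*np.cos(a))/.15,3),round((.11*np.sin(a)-.11*np.sin(a0))/.15,3)) for a in np.linspace(a0,1.571,12)[1:]])
E
```

```text
[0.48235858 0.05282638 0.04969259] 0.01272204324020333 [-5.02473301  0.51058135  1.23753896]
d -0.10635869732044323 z 0.01869259338811745 r 0.10798882138108161 th 0.17397376473657103
0.15 fwd,up: [(np.float64(0.02), np.float64(0.092)), (np.float64(0.052), np.float64(0.182)), (np.float64(0.095), np.float64(0.266)), (np.float64(0.149), np.float64(0.344)), (np.float64(0.212), np.float64(0.414)), (np.float64(0.284), np.float64(0.476)), (np.float64(0.363), np.float64(0.528)), (np.float64(0.448), np.float64(0.569)), (np.float64(0.538), np.float64(0.599)), (np.float64(0.631), np.float64(0.618)), (np.float64(0.725), np.float64(0.624))]
0.2 fwd,up: [(np.float64(0.024), np.float64(0.088)), (np.float64(0.058), np.float64(0.173)), (np.float64(0.103), np.float64(0.252)), (np.float64(0.157), np.float64(0.326)), (np.float64(0.22), np.float64(0.392)), (np.float64(0.291), np.float64(0.45)), (np.float64(0.368), np.float64(0.498)), (np.float64(0.451), np.float64(0.537)), (np.float64(0.538), np.float64(0.565)), (np.float64(0.628), np.float64(0.582)), (np.float64(0.719), np.float64(0.588))]
0.25 fwd,up: [(np.float64(0.027), np.float64(0.084)), (np.float64(0.064), np.float64(0.164)), (np.float64(0.11), np.float64(0.239)), (np.float64(0.164), np.float64(0.308)), (np.float64(0.227), np.float64(0.37)), (np.float64(0.296), np.float64(0.424)), (np.float64(0.372), np.float64(0.469)), (np.float64(0.452), np.float64(0.505)), (np.float64(0.536), np.float64(0.531)), (np.float64(0.623), np.float64(0.547)), (np.float64(0.711), np.float64(0.552))]
```

Lever angle measures about 0.17 rad, radius 108 mm (given 110). I swing it up along the arc, the first half now.

Request:
servo_tool:
  series: [0,0,0,0,0.01,-0.045,0,0,0,0,0,0.022,-0.09,0,0,0,0,0,0.036,-0.135,0,0,0,0,0,0.054,-0.178,0,0,0,0,0,0.075,-0.22,0,0,0,0,0,0.098,-0.26,0,0,0,0,0,0.124,-0.3,0,0,0,0,0,0.152,-0.337,0,0,0,0,0,0.183,-0.372,0,0,0,0,0,0.215,-0.405,0,0,0,0,0,0.215,-0.405,0]

```text
time_s: 13.12
ee_pos: [0.5091, 0.0482, 0.1093]
ee_rot: [-0.005, 0.761, 0.649, -0.005]
contact_force: [-26.2, 2.1, 16.4]
opening: 0.0126
gripper_force: 39.7
```

```bash
cat > l.py <<'E'
from h import *
o=manip.observe(); p=o['ee_pos'];print(p,o['opening'],o['gripper_force'],o['contact_force'])
yaw=-.16; n=np.array([.604,.139]); ex=np.array([np.cos(yaw),np.sin(yaw)])
d=(p[:2]-n)@ex; zz=p[2]+.019-.05; th=np.arctan2(zz,-d); print('d',d,'z',zz,'r',np.hypot(d,zz),'th',th)
for a in np.linspace(th,1.571,11)[1:]: print(round((-.11*np.cos(a)-d)/.15,3),round((.11*np.sin(a)-zz)/.15,3),end='; ')
E
python3 l.py
```

```text
[0.50913461 0.04816058 0.10931779] 0.012612681217372974 39.68288540840149 [-26.21245672   2.06257509  16.35007202]
d -0.07918132887374968 z 0.07831779358289633 r 0.11137037143650937 th 0.7799154240359889
0.049 0.033; 0.094 0.069; 0.142 0.102; 0.193 0.13; 0.245 0.155; 0.3 0.175; 0.356 0.191; 0.412 0.202; 0.47 0.209; 0.528 0.211;
```

The reaction (26 N back, 16 N up) shows the commanded arc is slightly too far in. I correct for that, relieve it and go on part-way.

Request:
servo_tool:
  series: [0,0,0,0,0,-0.015,0,0,0,0,0,0,-0.029,0,0,0,0,0,0.027,-0.054,0,0,0,0,0,0.054,-0.078,0,0,0,0,0,0.084,-0.1,0,0,0,0,0,0.114,-0.121,0,0,0,0,0,0.145,-0.14,0,0,0,0,0,0.177,-0.157,0,0,0,0,0,0.177,-0.157,0]

```text
time_s: 14.25
ee_pos: [0.5391, 0.0433, 0.1353]
ee_rot: [-0.001, 0.761, 0.649, -0.002]
contact_force: [-18.1, 0.9, 15.8]
opening: 0.0125
gripper_force: 39.4
```

```bash
python3 l.py
```

```text
[0.539145   0.04328158 0.13531037] 0.012509400282143012 39.44100558757782 [-18.07106892   0.88841481  15.83144184]
d -0.04877694243124524 z 0.10431036806431028 r 0.11515139164878944 th 1.1333918917638497
0.044 -0.018; 0.074 -0.006; 0.104 0.004; 0.135 0.013; 0.166 0.02; 0.198 0.027; 0.229 0.032; 0.261 0.035; 0.293 0.037; 0.325 0.038;
```

Request:
servo_tool:
  series: [0,0,0,0,0.03,-0.022,0,0,0,0,0,0.06,-0.041,0,0,0,0,0,0.095,-0.054,0,0,0,0,0,0.131,-0.065,0,0,0,0,0,0.166,-0.074,0,0,0,0,0,0.202,-0.081,0,0,0,0,0,0.238,-0.086,0,0,0,0,0,0.275,-0.089,0,0,0,0,0,0.327,-0.091,0,0,0,0,0,0.327,-0.091,0,0,0,0,0,0.327,-0.091,0]

```text
time_s: 15.62
ee_pos: [0.5899, 0.0352, 0.1492]
ee_rot: [0.001, 0.761, 0.649, 0.0]
contact_force: [-6.3, 0.6, 6.9]
opening: 0.0122
gripper_force: 40.2
```

```bash
python3 l.py; python3 - <<'E'
from h import *
s=snap('side'); t=snap('top')
a=cv2.resize(t['pixels'][165:275,225:305],(400,550),interpolation=cv2.INTER_CUBIC); b=cv2.resize(s['pixels'][130:240,265:345],(400,550),interpolation=cv2.INTER_CUBIC)
cv2.imwrite('pics/f.png',np.hstack([a,b])[:,:,::-1])
yaw=-.16; ex=np.array([np.cos(yaw),np.sin(yaw),0]); ey=np.array([-ex[1],ex[0],0]); n=np.array([.604,.139,0])
for z in(.05,.16): print('arm',z,(proj(s,n-.07*ey+[0,0,z])-[265,130])*5+[400,0])
for q in((42.5,-28),(-42.5,-28)): print('board',(proj(s,n+ex*q[0]/1e3+ey*q[1]/1e3+[0,0,.110])-[265,130])*5+[400,0])
E
```

```text
[0.58992392 0.03515883 0.14915271] 0.012199068958102514 40.16111433506012 [-6.28662698  0.59700714  6.87739017]
d 0.0026475019628616025 z 0.11815271007137503 r 0.1181823682443949 th 1.5932000363351941
-0.003 -0.055; -0.004 -0.054; -0.006 -0.054; -0.008 -0.054; -0.009 -0.054; -0.011 -0.054; -0.013 -0.054; -0.014 -0.054; -0.016 -0.054; -0.018 -0.054; arm 0.05 [622.73021212 432.9516499 ]
arm 0.16 [624.77557824 289.4136446 ]
board [683.98688311 292.11780642]
board [531.58729638 313.42351825]
```

View pics/f.png

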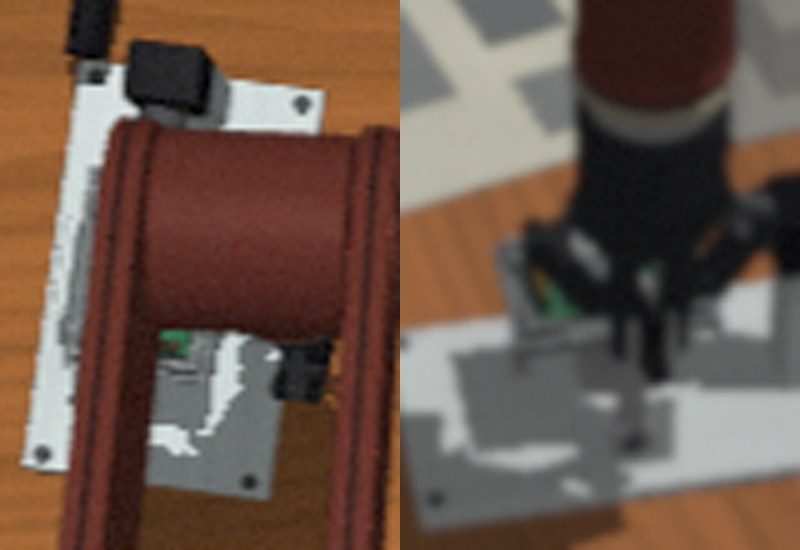

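The side panel shows the lever arm nearly upright: bolt at (633,438), arm up to (628,350), leaning about 0.04 rad toward the robot. The board is still in the nest at (555,290), clear of the gripper. I nudge forward a few mm, settle and hand in.

Request:
servo_tool:
  series: [0,0,0,0,0.01,0,0,0,0,0,0,0.02,0,0,0,0,0,0,0.02,0,0,0,0,0,0,0.02,0,0,0,0,0,0,0.02,0,0]

```text
time_s: 16.35
ee_pos: [0.5924, 0.0347, 0.1493]
ee_rot: [0.0, 0.761, 0.649, -0.0]
contact_force: [-9.8, -0.2, 9.9]
opening: 0.0122
gripper_force: 40.2
```

```bash
python3 l.py; python3 -c "
from plant import manip
print(manip.sign_off())"
```

```text
[0.59241891 0.03471661 0.14930836] 0.012200184750427353 40.166149735450745 [-9.80074824 -0.23829988  9.85438924]
d 0.0051810744415355416 z 0.11830836389994077 r 0.1184217568736824 th 1.614561331627303
-0.006 -0.056; -0.009 -0.056; -0.012 -0.056; -0.015 -0.056; -0.018 -0.056; -0.022 -0.056; -0.025 -0.055; -0.028 -0.055; -0.031 -0.055; -0.034 -0.055; the job is handed in; nothing more can be done
None
```

I handed the job in at 16.4 s with the board let go square in the nest and the gripper still holding the lever upright (within about 0.05 rad by my estimate, grip about 40 N); the sign-off returned no verdict.

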